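Set the bench dial caliper on the glass tea canister

TASK

Set the bench dial caliper to the glass canister that stands between its jaws: push the sliding jaw shut on the canister until the pointer on the dial has swung about a quarter turn from its rest (an eighth to three eighths will do, never more than half), then turn the dial's rim until its zero mark stands under the pointer. Move the canister only with the jaw, never with the gripper, and keep it upright. Leave the kettle and the teapot where they are, and leave the caliper gripping the canister with the pointer on zero.

Things in the scene. Friction and masses are not known exactly. Their poses are not given: they have to be found in the camera images.
- gauge: Caliper bolted to the shelf: steel beam 40 wide, 400 long, 30 high, along y, its centre line at x = +50 mm. Origin on the shelf at mid-length. Jaw blades stick out to -x of the beam (x -70 to +20, z 6 to 60), flat faces across y: sliding jaw on the -y side, anvil (a sprung plate) on the +y side, its face near y = 85 mm but set up to 10 either way, unmeasured: find it by touch.
- jaw (a joint): Sliding jaw, m: its contact face is at gauge y = -85 mm + value, so it grows as the jaw shuts (to +y); travel 125 mm. Stiff sliding fit: takes about 9 N to move, more once the anvil is loaded, and stays where it is left, also against the anvil's spring.
- jaw_face (a point): Centre of the sliding jaw's contact face, 35 mm above the shelf, at gauge x = -30.
- jaw_back (a point): Centre of the flat back face (60 wide, 40 high, z = 32 to 72 mm) of the sliding jaw's carriage, which looks to gauge -y; push here to +y. It is 60 mm behind the jaw's contact face, 52 mm above the shelf, over the beam (beam top 30 mm).
- canister: Loose tall glass canister with a twist cap, 80 diameter, 132 tall, about 0.55 kg; origin at the centre of its foot. It stands on the shelf between the jaws, touching neither.
- pointer (a joint): Dial pointer, rad: 0 at rest (pointing to gauge -x), grows clockwise from above; 1.57 is a quarter turn. Pressing the anvil to gauge +y swings it 0.39 rad per mm against 1 N per mm (quarter turn: 4 mm, 4 N; stop at 9 mm); it goes back when the load goes.
- pointer_tip (a point): End of the pointer, 28 mm from the dial's axis.
- bezel (a joint): Rim of the dial with its scale, rad: 0 when the zero mark points to gauge -x, grows clockwise from above; limits -2.5 and 4. Stiff: about 0.06 N m to turn, stays where it is left.
- bezel_center (a point): Centre of the top of the dial's rim, on its vertical axis, 102 mm above the shelf. The rim is a knurled steel drum 66 diameter and 22 high (z = 80 to 102 mm) on a 50 mm square column; the pointer's hub stands 5 mm above its top. Grip across the diameter from above, at any yaw.
- bezel_zero (a point): Zero mark (one broad bar among thin ticks) on the top of the rim, 28 mm from the axis.
- kettle: Bystander: stainless kettle, 160 diameter, 182 tall with its bail handle, spout to its +x (110 mm out); origin under its centre.
- teapot: Bystander: mustard yellow ceramic teapot, 140 diameter, 118 tall, spout +x and handle -x (about 110 mm out each); origin under its centre.
- trivet: Bystander, fixed: round silicone trivet, 160 diameter, 8 high; origin under its centre.
- bin: Bystander, fixed: lidded plastic bin 170 x 210, 164 tall, flap on its -x face; origin under its centre.
There are look-alikes about, which are no part of the job. Of the things like the canister, leave any that is pink or purple; of the rest the smaller one is meant.

How it is judged:
On the way, in this order (a step that is already met when the one before it is completed fails the run):
1. the jaw is shut on the canister and the pointer has swung an eighth to three eighths of a turn (value of joint pointer between 0.785 and 2.356 rad), for 0.3 s.
2. the zero mark of the rim has been turned under the pointer (horizontal distance between bezel_zero and pointer_tip below 0.005 m), for 0.2 s.
At the end, for the whole second after the job is handed in: Hands off, the jaws still hold the canister upright (tilt < 0.1 rad), at rest, centre 0 to 70 mm to gauge -x; the pointer is an eighth to three eighths of a turn from rest (0.785 to 2.356 rad); zero mark under the pointer (points 28 mm from the axis under 5 mm apart) (all of step 1 and horizontal distance between bezel_zero and pointer_tip below 0.005 m and x of canister in the frame of gauge between -0.07 and 0 m and angle between canister's own z axis and vertical below 0.1 rad and linear speed of canister below 0.01 m/s); the robot touches nothing.
It fails at once if the pointer is driven more than half a turn (value of joint pointer above 3.15 rad).
It fails at once if the canister is tipped (angle between canister's own z axis and vertical above 0.3 rad).
It fails at once if the robot handles the canister (contact force between any of the fingers, the arm and canister above 1.5 N).
It fails at once if the kettle or the teapot is moved (distance of any of kettle, teapot from where it was at the start of the episode above 0.02 m).
It also fails if it takes over 72 s, if anything falls off the work surface, if the arm or the gripper's body presses on something with over 40 N, if the wrist force passes 120 N, or if a joint passes its speed limit or range.

ROBOT

A 7-joint arm with a two-finger parallel gripper is mounted at the origin on the work surface. World frame = base frame: x ahead of the robot, y to its left, z up, the work surface at z = 0. Lengths are in m, angles in rad, forces in N, time in s.
With the tool pointing down it reaches from about 0.425 to 1.025 m from the base axis. Payload 9.4 kg.
Tool frame: the origin (TCP) lies on the centre line of the jaws, within the pads' length; the fingertips stand 14 mm ahead of it and the grasp point (between the pads) lies 5 mm behind it (arm.tips_ahead is the distance from the TCP to the fingertips, in m); z points along the fingers, y is the line along which they close (so a half turn about z gives the same grasp; the last joint's range is limited). The gripper opens to 93 mm and grips with 3 to 60 N. Pads are 15 mm wide; open, the fingers measure 128 mm over their backs; the gripper's body (75 mm by 188 mm) begins 65 mm behind the grasp point.
Start: joints at [1.102, 0.599, -0.003, 1.599, 0.002, 0.943, -0.08], TCP at [0.277, -0.67, 0.233] pointing down, gripper open.
Joint ranges: [-2.57, 2.57], [-0.35, 1.97], [-1.29, 1.29], [0.11, 2.56], [-1.05, 4.19], [0.11, 1.86], [-2.63, 2.63]. Speed limits (rad/s): [2.22, 2.22, 3.01, 3.01, 3.14, 3.14, 3.14].

INTERFACE

Orientations are given as a rotation vector (axis times angle).
In Python, from rig import get_state, cams, arm gives the robot as it stands.
- The arm moves only by the tool apply_moves, never from a script. Its argument "increments" is a list that holds one entry, the list of rows, each a list of 7 numbers: the shift along the world's x, y, z scaled (see below), then the turn, a rotation vector about the world's x, y, z scaled (see below), then the closure, from -1 (fully open) to 1 (shut). A call has exactly 10 rows; each row is the pose to reach, as a shift and turn from the pose commanded when the call began; what a row does not reach only later rows make up. The controller multiplies each number of a shift by 250 mm and each number of a turn by 0.5 rad. A row lasts 1/12 s, in which the tool goes at most 41.7 mm and 7.16 degrees, less where a joint would pass 70% of its speed; a pose out of reach is approached as far as the arm can. A call with a number of a shift or a turn outside -1 to 1 is refused whole. A call with a gripper value outside its range is refused whole. The fingers move at their own pace and stop on an object; "squeeze" is the grip in N (left out, the last holds). Time passes only in rows, so rows that repeat a pose let the fingers close, or fill a call up. It gives the time, the measured TCP pose, the force, the opening and the grip force at its end, in the units of the state.
- get_state(): the state, without advancing time (a new reading comes with each control period).
- cams.get_image(name): name is "scene" or "top" or "wrist"; returns the picture (420x560x3 uint8, blue, green, red); there is no depth.
- cams.camera_model(name): a dict with "fx", "fy", "cx", "cy" (pixels), "rvec" (rotation vector, rad) and "tvec" (3), from world to camera coordinates, as OpenCV has them. Camera axes: x right, y down, z forward; pixel columns grow to the right and rows downward; lengths in m; the calibration is good to about 2 mm. A picture is of the moment at which its call begins: read the wrist's pose just before it. camera_model takes no time and is no camera call; for the wrist camera it gives the pose at the moment of the call.
- arm.job_done(): hands the job in; it is judged then, once.
The state is a dict: "time": time; "qpos": joint angles; "dq": joint speeds; "joint_efforts": joint torques, N m; "tcp_pos": TCP position; "ee_rot": TCP orientation; "force": force on the tool from outside, world axes, zero at the start; "wrist_torque": the same for the moment, N m; "grip_width": finger opening in m; "gripper_force": force on a finger pad.
Only numpy, scipy, OpenCV 4.12 (cv2) and the standard library are available. Lean on these libraries where they do the work, as an engineer would, in place of code of your own. Each camera call takes 0.05 s, during which the arm holds its last target. There are 200 camera calls.

## Working session

There is one attempt and no reset: what is moved stays moved. The work goes in short steps, Python scripts to look and compute and a tool call to move; the robot and the scene stay as the last step left them, time stands still between calls to the robot, and variables do not carry over. Pictures are saved under pics/ and viewed, at most 10 in all, crops included, and the job is handed in when it is done.

Besides the shell and the picture viewer there is one more tool, called after ">>>" in YAML: its name, and indented under it one key for each argument. apply_moves: Moves the arm, as the interface text tells. Shifts and turns lie within -1 to 1; 1 stands for 250 mm of shift or 0.5 rad of turn. Its arguments: {"type":"object","properties":{"increments":{"type":"array","items":{"type":"array","items":{"type":"array","items":{"type":"number"}}}},"squeeze":{"type":"number"}},"required":["increments"]}

```bash
ls; mkdir -p pics; cat > h.py <<'E'
import numpy as np, cv2
from rig import get_state, cams, arm
def snap(n,f,crop=None,s=1):
    m=cams.camera_model(n); im=cams.get_image(n); cv2.imwrite(f'raw_{f}.png',im)
    if crop: x0,y0,x1,y1=crop; im=im[y0:y1,x0:x1]
    cv2.imwrite(f'pics/{f}.png',cv2.resize(im,None,fx=s,fy=s,interpolation=cv2.INTER_CUBIC)); return m
def ray(m,u,v,z):
    R=cv2.Rodrigues(np.array(m['rvec'],float))[0]; t=np.array(m['tvec'],float).ravel()
    c=-R.T@t; d=R.T@np.array([(u-m['cx'])/m['fx'],(v-m['cy'])/m['fy'],1]); return c+d*(z-c[2])/d[2]
def proj(m,p):
    return cv2.projectPoints(np.array(p,float).reshape(-1,1,3),np.array(m['rvec'],float),np.array(m['tvec'],float),np.array([[m['fx'],0,m['cx']],[0,m['fy'],m['cy']],[0,0,1.]]),None)[0].reshape(-1,2)
E
python3 - <<'E'
from h import *
a=cams.get_image('top');b=cams.get_image('scene')
cv2.imwrite('raw_top0.png',a);cv2.imwrite('raw_sc0.png',b)
cv2.imwrite('pics/top0.png',cv2.resize(a,(800,600),interpolation=cv2.INTER_CUBIC))
cv2.imwrite('pics/sc0.png',cv2.resize(b,(800,600),interpolation=cv2.INTER_CUBIC))
print(get_state()); print(cams.camera_model('top'),cams.camera_model('scene'))
E
```

```text
pics
{'time': 0.1, 'qpos': array([ 1.10226017,  0.6000445 , -0.00254464,  1.60003081,  0.00181753,
        0.94291606, -0.07977633]), 'dq': array([ 0.00020718, -0.00213062,  0.00030395, -0.00157558, -0.00074969,
       -0.00038277,  0.00054507]), 'joint_efforts': array([ 5.34907827e-03, -7.66548371e+01,  1.50193065e+00, -2.52934706e+01,
       -5.23831928e-02,  1.36422354e-02,  6.59312059e-05]), 'tcp_pos': array([ 0.27669508, -0.66967626,  0.23185356]), 'ee_rot': array([-3.08015401e+00, -6.11448958e-01,  6.46038808e-04]), 'force': array([-0.94276404,  0.02473693, -0.62296174]), 'wrist_torque': array([ 0.03895735, -0.00703594,  0.03441751]), 'gripper_force': 0.0, 'grip_width': 0.09301635429291195}
{'fx': 495.5591083559311, 'fy': 495.5591083559311, 'cx': 274.46076039634596, 'cy': 210.216337092064, 'rvec': array([ 2.20165403, -2.1995467 ,  0.0809518 ]), 'tvec': array([-0.08255612,  0.56434492,  1.5376016 ])} {'fx': 478.2390343143957, 'fy': 478.2390343143957, 'cx': 282.4590498144824, 'cy': 211.64101652192525, 'rvec': array([ 0.84695064,  2.44787472, -1.2249311 ]), 'tvec': array([ 0.51339714, -0.12968818,  1.65673244])}
```

View pics/top0.png

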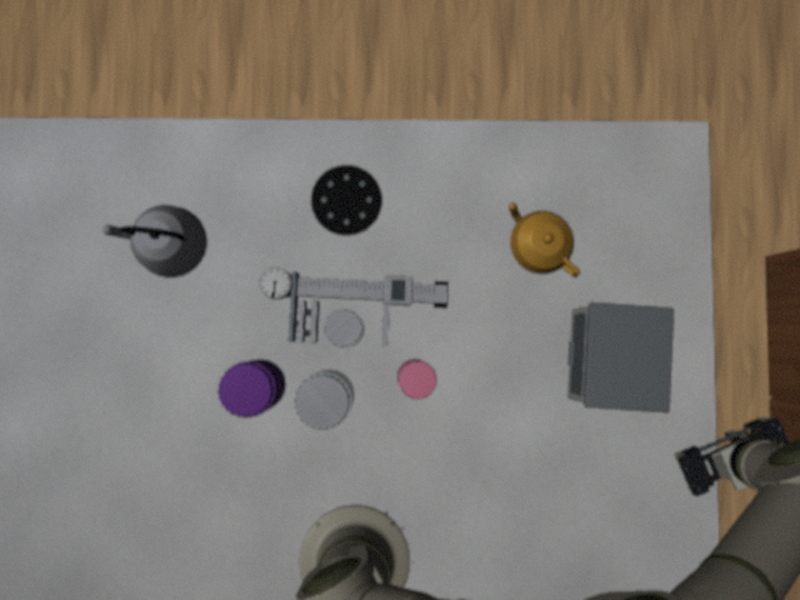

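View pics/sc0.png

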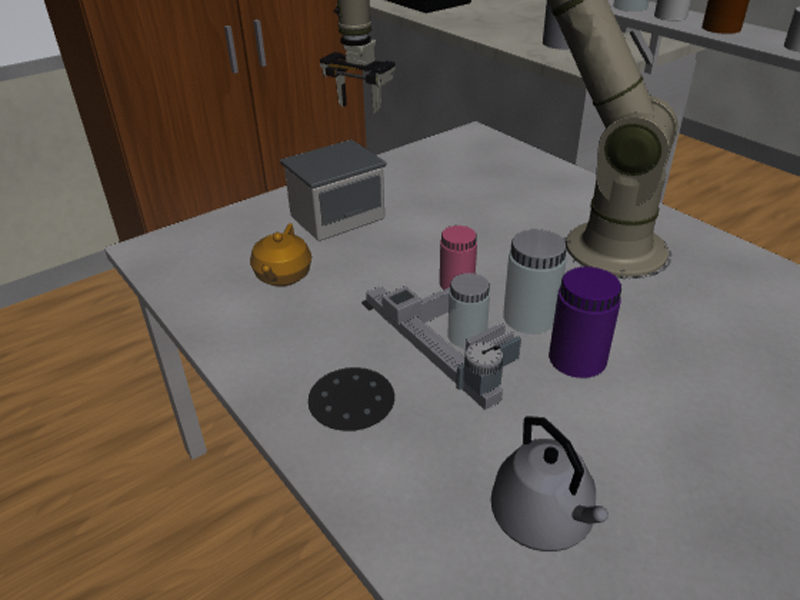

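The top picture shows four canister-like things: a clear one between the jaws at (343,328), a larger clear one at (323,400), a purple one at (250,388) and a pink one at (417,379). The one meant is at (343,328), because it is not pink or purple and is the smaller of the clear two. The dial is at (276,283) and the carriage at (398,290). I'll confirm in an enlarged crop.

```bash
python3 - <<'E'
from h import *
im=cv2.imread('raw_top0.png')[175:255,170:330]
cv2.imwrite('pics/c1.png',cv2.resize(im,None,fx=5,fy=5,interpolation=cv2.INTER_CUBIC))
m=cams.camera_model('top')
for n,u,v,z in [('dial',276,283,.102),('beam end R mid',448,293,.03),('carr',398,290,.072),('can',343,328,.132),('pink',417,379,.1),('big',323,400,.16),('purple',250,388,.16)]:
    print(n,ray(m,u*.7,v*.7,z).round(4))
E
```

```text
dial [0.5951 0.16   0.102 ]
beam end R mid [ 0.5798 -0.2037  0.03  ]
carr [ 0.5832 -0.0936  0.072 ]
can [0.5015 0.0193 0.132 ]
pink [ 0.3969 -0.1322  0.1   ]
big [0.359  0.0567 0.16  ]
purple [0.3826 0.2006 0.16  ]
```

View pics/c1.png

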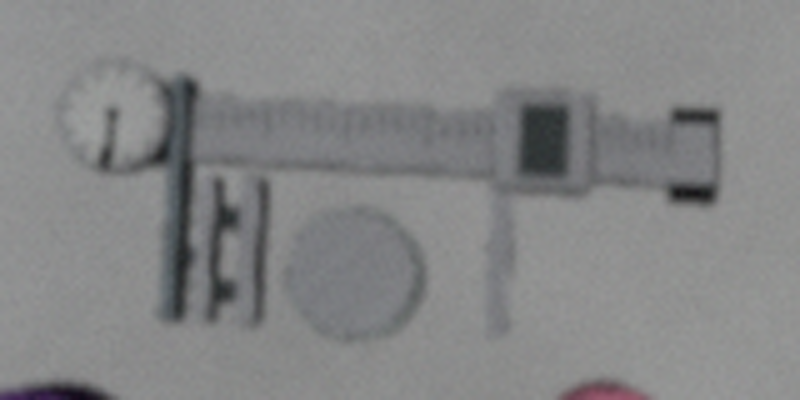

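```bash
python3 - <<'E'
from h import *
m=cams.camera_model('top')
f=lambda u,v,z:ray(m,170+u/5,175+v/5,z)[:2].round(4)
for n,u,v,z in [('dial',114,115,.102),('bL lo',200,163,.03),('b lo',480,176,.03),('b up',200,93,.03),('b up2',480,106,.03),('endlo',715,200,.03),('endup',718,110,.03),
 ('cb up',597,95,.072),('cb lo',590,190,.072),('cf up',500,88,.072),('cf lo',492,188,.072),('jaw face tip',486,335,.06),('jaw face root',492,195,.06),('anvil tip R',258,322,.06),('anvil root R',267,180,.06),('can',355,273,.132),('post top',186,78,.1),('post bot',178,320,.1)]:
    print(n,f(u,v,z))
E
```

```text
dial [0.5954 0.1612]
bL lo [0.5715 0.1183]
b lo [ 0.5637 -0.0555]
b up [0.6151 0.1187]
b up2 [ 0.6073 -0.0554]
endlo [ 0.5489 -0.2018]
endup [ 0.6051 -0.2039]
cb up [ 0.6106 -0.1264]
cb lo [ 0.5529 -0.1221]
cf up [ 0.6147 -0.0675]
cf lo [ 0.554  -0.0628]
jaw face tip [ 0.4652 -0.0593]
jaw face root [ 0.5504 -0.0628]
anvil tip R [0.4731 0.079 ]
anvil root R [0.5593 0.0741]
can [0.5015 0.0167]
post top [0.6177 0.1191]
post bot [0.4743 0.1226]
```

The crop shows a clear canister at (355,273), about 80 mm wide, standing between the sliding jaw at x=490 and the anvil at x=262. The pointer rests downward (gauge -x). The gauge yaw is about -0.045 rad and the carriage back is near (0.582, -0.125).

>>> apply_moves:
  increments:
    - [[0.1,0.15,0.2,0,0,0.2,1],[0.2,0.3,0.2,0,0,0.4,1],[0.3,0.5,0.2,0,0,0.6,1],[0.45,0.7,0.2,0,0,0.8,1],[0.6,1,0.2,0,0,1,1],[0.6,1,0.2,0,0,1,1],[0.6,1,0.2,0,0,1,1],[0.6,1,0.2,0,0,1,1],[0.6,1,0.2,0,0,1,1],[0.6,1,0.2,0,0,1,1]]
  squeeze: 20

```text
time: 0.93
tcp_pos: [0.4272, -0.4193, 0.2826]
ee_rot: [-2.833, -1.358, 0.001]
force: [-0.6, -0.3, 0.3]
grip_width: 0.0308
gripper_force: 0.0
```

>>> apply_moves:
  increments:
    - [[0.1,0.1,0,0,0,0.2,1],[0.2,0.2,0,0,0,0.4,1],[0.3,0.4,0,0,0,0.6,1],[0.45,0.6,0,0,0,0.8,1],[0.61,0.9,0,0,0,1,1],[0.61,0.94,0,0,0,1,1],[0.61,0.94,0,0,0,1,1],[0.61,0.94,0,0,0,1,1],[0.61,0.94,0,0,0,1,1],[0.61,0.94,0,0,0,1,1]]

```text
time: 1.77
tcp_pos: [0.5788, -0.1871, 0.2821]
ee_rot: [2.413, 2.012, -0.002]
force: [0.5, -0.5, -0.3]
grip_width: 0.0006
gripper_force: 0.0
```

```bash
python3 - <<'E'
from h import *
from scipy.spatial.transform import Rotation as R
s=get_state(); print(s['time'],s['tcp_pos'],s['qpos'],s['force'],s['grip_width']); print(R.from_rotvec(s['ee_rot']).as_matrix().round(3))
E
```

```text
1.7667 [ 0.57880319 -0.18709881  0.2821203 ] [ 0.45801892  0.42624874 -0.34059543  1.80628565  0.17335528  0.93908255
 -0.13796876] [ 0.50049585 -0.48117045 -0.31121104] 0.0006260780118401844
[[ 0.18   0.984 -0.001]
 [ 0.984 -0.18  -0.001]
 [-0.001 -0.001 -1.   ]]
```

>>> apply_moves:
  increments:
    - [[0.01,0.14,0,0,0,0.27,1],[0.01,0.14,-0.1,0,0,0.27,1],[0.01,0.14,-0.25,0,0,0.27,1],[0.01,0.14,-0.4,0,0,0.27,1],[0.01,0.14,-0.55,0,0,0.27,1],[0.01,0.14,-0.7,0,0,0.27,1],[0.01,0.14,-0.8,0,0,0.27,1],[0.01,0.14,-0.85,0,0,0.27,1],[0.01,0.14,-0.9,0,0,0.27,1],[0.01,0.14,-0.9,0,0,0.27,1]]

```text
time: 2.6
tcp_pos: [0.5809, -0.1516, 0.056]
ee_rot: [-2.271, -2.169, 0.003]
force: [-0.5, 0.5, -0.3]
grip_width: 0.0006
gripper_force: 0.0
```

```bash
python3 - <<'E'
from h import *
snap('scene','sc1',(220,160,400,300),4.4)
s=get_state(); print(s['time'],s['tcp_pos'],s['force'])
E
```

```text
2.65 [ 0.58159875 -0.1512453   0.05741827] [0.45589591 0.37340233 0.04403237]
```

View pics/sc1.png

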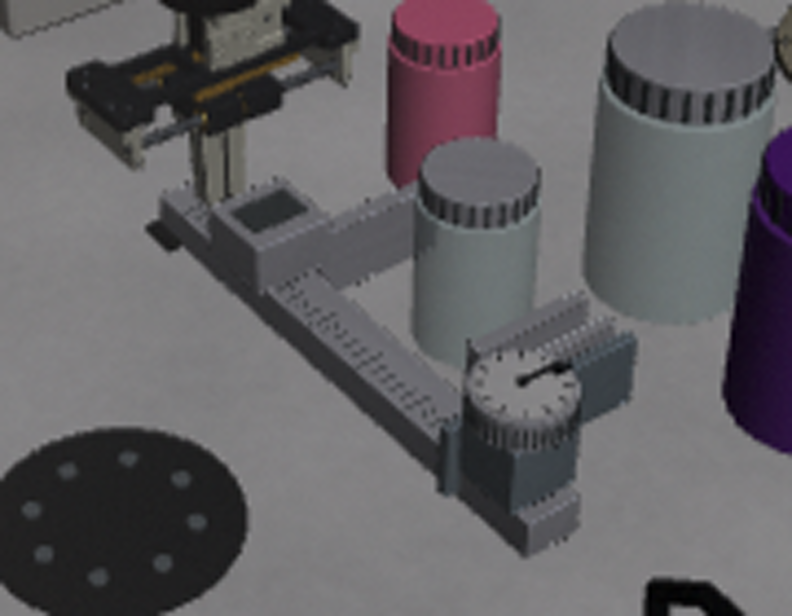

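The fingers are behind the carriage over the beam at (215,180). The canister stands free at (475,250), and the dial with its pointer is at (540,375).

>>> apply_moves:
  increments:
    - [[0.001,0.02,0,0,0,0,1],[0.002,0.04,0,0,0,0,1],[0.003,0.06,0,0,0,0,1],[0.004,0.08,0,0,0,0,1],[0.005,0.1,0,0,0,0,1],[0.006,0.12,0,0,0,0,1],[0.007,0.14,0,0,0,0,1],[0.008,0.16,0,0,0,0,1],[0.009,0.18,0,0,0,0,1],[0.009,0.18,0,0,0,0,1]]

```text
time: 3.48
tcp_pos: [0.5847, -0.106, 0.0589]
ee_rot: [2.268, 2.169, -0.001]
force: [-0.1, -5.6, 3.0]
grip_width: 0.0005
gripper_force: 2.3
```

>>> apply_moves:
  increments:
    - [[0.001,0.01,0,0,0,0,1],[0.001,0.02,0,0,0,0,1],[0.002,0.03,0,0,0,0,1],[0.002,0.04,0,0,0,0,1],[0.003,0.05,0,0,0,0,1],[0.003,0.06,0,0,0,0,1],[0.003,0.07,0,0,0,0,1],[0.004,0.08,0,0,0,0,1],[0.004,0.08,0,0,0,0,1],[0.004,0.08,0,0,0,0,1]]

```text
time: 4.32
tcp_pos: [0.5856, -0.0879, 0.0588]
ee_rot: [2.27, 2.167, -0.002]
force: [0.3, -9.8, 6.4]
grip_width: 0.0004
gripper_force: 5.0
```

```bash
python3 - <<'E'
from h import *
m=snap('top','t2',(204,175,324,265),6.6)
s=get_state(); print(s['time'],s['tcp_pos'],s['force'])
E
```

```text
4.3667 [ 0.58557745 -0.08784711  0.05885848] [ -0.78015379 -10.42217144   5.31027112]
```

View pics/t2.png

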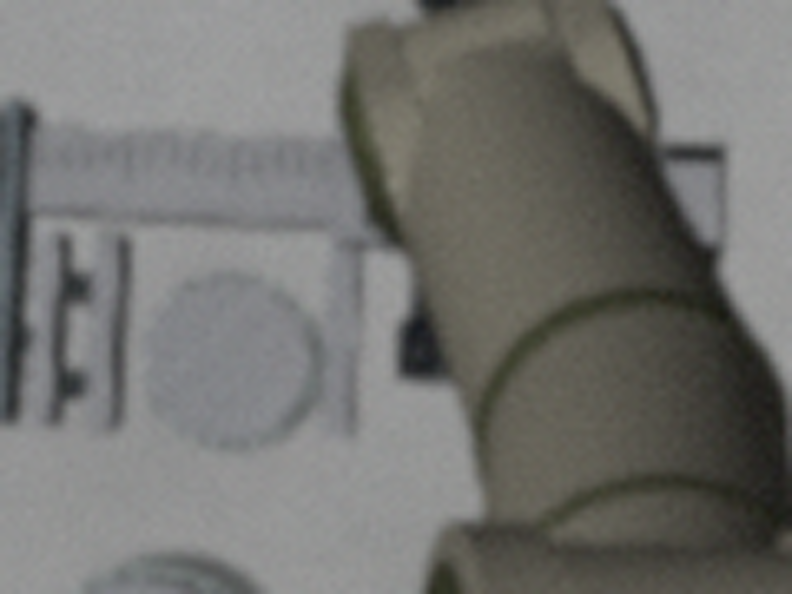

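The jaw (right, face at x=330) has just about reached the canister (top centre at (232,360)). The anvil face is at x=128.

```bash
python3 - <<'E'
from h import *
m=cams.camera_model('top')
f=lambda u,v,z:ray(m,204+u/6.6,175+v/6.6,z)[:2].round(4)
print('can',f(232,360,.132),'anv',f(128,360,.06),'jaw',f(330,360,.06),'carr front',f(365,240,.072))
E
```

```text
can [0.5017 0.0221] anv [0.5029 0.0738] jaw [ 0.503  -0.0191] carr front [ 0.5577 -0.0353]
```

```bash
cat >> h.py <<'E'
def dial(im,m,c=(.5954,.1612),z=.104,r0=6,r1=24,top=4):
    th=np.arange(-180,180,5); r=np.arange(r0,r1+.1,2)/1000
    g=cv2.cvtColor(im,cv2.COLOR_BGR2GRAY).astype(np.float32)
    w=np.pi-.045-np.radians(th)
    P=np.stack([c[0]+np.outer(np.cos(w),r),c[1]+np.outer(np.sin(w),r),np.full((len(th),len(r)),z)],-1)
    q=proj(m,P).astype(np.float32)
    v=cv2.remap(g,q[:,0].reshape(len(th),-1),q[:,1].reshape(len(th),-1),cv2.INTER_LINEAR).mean(1)
    d=np.maximum(np.median(v)-v-10,0); k=np.argmax(d); idx=(np.arange(-4,5)+k)%len(th); 
    a=th[k]+(np.arange(-4,5)*5*d[idx]).sum()/max(d[idx].sum(),1e-6)
    o=np.argsort(v)[:top]; return round(float(a),1),[(int(th[i]),int(v[i])) for i in sorted(o)],int(np.median(v))
def both():
    for n in ('top','scene'):
        im=cams.get_image(n); m=cams.camera_model(n)
        print(n,'ptr',dial(im,m),'mark',dial(im,m,z=.102,r0=22,r1=32))
E
python3 - <<'E'
from h import *
both()
E
```

```text
top ptr (11.2, [(5, 108), (10, 100), (15, 106), (20, 119)], 155) mark (10.6, [(5, 98), (10, 81), (15, 90), (20, 114)], 140)
scene ptr (-4.0, [(-10, 63), (-5, 48), (0, 53), (5, 71)], 128) mark (-0.4, [(-10, 63), (-5, 37), (0, 33), (5, 37)], 109)
```

>>> apply_moves:
  increments:
    - [[0,0.005,0,0,0,0,1],[0,0.01,0,0,0,0,1],[0.001,0.015,0,0,0,0,1],[0.001,0.02,0,0,0,0,1],[0.001,0.025,0,0,0,0,1],[0.001,0.03,0,0,0,0,1],[0.002,0.035,0,0,0,0,1],[0.002,0.036,0,0,0,0,1],[0.002,0.036,0,0,0,0,1],[0.002,0.036,0,0,0,0,1]]

```text
time: 5.3
tcp_pos: [0.586, -0.0794, 0.0589]
ee_rot: [2.27, 2.166, -0.003]
force: [0.1, -11.5, 6.0]
grip_width: 0.0003
gripper_force: 5.8
```

```bash
python3 - <<'E'
from h import *
both(); s=get_state(); print(s['time'],s['tcp_pos'],s['force'])
E
```

```text
top ptr (11.2, [(5, 110), (10, 102), (15, 107), (20, 119)], 155) mark (10.5, [(5, 99), (10, 84), (15, 90), (20, 113)], 141)
scene ptr (-4.0, [(-10, 63), (-5, 48), (0, 52), (5, 70)], 128) mark (-0.4, [(-10, 63), (-5, 37), (0, 33), (5, 38)], 109)
5.4 [ 0.58602403 -0.07939421  0.05885212] [ -0.55248008 -11.68591103   6.19791249]
```

>>> apply_moves:
  increments:
    - [[0,0.004,0,0,0,0,1],[0,0.008,0,0,0,0,1],[0,0.012,0,0,0,0,1],[0.001,0.016,0,0,0,0,1],[0.001,0.02,0,0,0,0,1],[0.001,0.022,0,0,0,0,1],[0.001,0.022,0,0,0,0,1],[0.001,0.022,0,0,0,0,1],[0.001,0.022,0,0,0,0,1],[0.001,0.022,0,0,0,0,1]]

```text
time: 6.23
tcp_pos: [0.5863, -0.074, 0.0589]
ee_rot: [2.27, 2.166, -0.003]
force: [-0.1, -11.2, 6.4]
grip_width: 0.0002
gripper_force: 5.8
```

```bash
python3 - <<'E'
from h import *
both(); s=get_state(); print(s['time'],s['tcp_pos'],s['force'])
E
```

```text
top ptr (11.3, [(5, 109), (10, 101), (15, 107), (20, 119)], 155) mark (10.4, [(5, 98), (10, 82), (15, 91), (20, 114)], 140)
scene ptr (-3.9, [(-10, 63), (-5, 48), (0, 52), (5, 71)], 128) mark (-0.4, [(-10, 63), (-5, 37), (0, 33), (5, 37)], 109)
6.3333 [ 0.58629161 -0.07394943  0.05886263] [  0.02166908 -11.64027314   5.88885962]
```

No contact with the anvil yet, so I'll go on in 3 mm steps.

>>> apply_moves:
  increments:
    - [[0,0.002,0,0,0,0,1],[0,0.004,0,0,0,0,1],[0,0.006,0,0,0,0,1],[0,0.008,0,0,0,0,1],[0,0.01,0,0,0,0,1],[0.001,0.012,0,0,0,0,1],[0.001,0.012,0,0,0,0,1],[0.001,0.012,0,0,0,0,1],[0.001,0.012,0,0,0,0,1],[0.001,0.012,0,0,0,0,1]]

```text
time: 7.17
tcp_pos: [0.5864, -0.0711, 0.0589]
ee_rot: [2.27, 2.166, -0.003]
force: [-0.5, -12.2, 6.0]
grip_width: 0.0006
gripper_force: 6.1
```

```bash
python3 - <<'E'
from h import *
both(); s=get_state(); print(s['time'],s['tcp_pos'],s['force'])
E
```

```text
top ptr (15.9, [(10, 114), (15, 110), (20, 115), (25, 126)], 154) mark (11.8, [(5, 109), (10, 90), (15, 93), (20, 113)], 141)
scene ptr (1.1, [(-5, 79), (0, 63), (5, 63), (10, 80)], 128) mark (2.9, [(-5, 80), (0, 40), (5, 36), (10, 73)], 112)
7.2667 [ 0.58639925 -0.07110317  0.05883086] [ -0.48847925 -11.05554631   6.04712884]
```

Contact: the pointer moved about 5°. Another 3.7 mm should bring it near a quarter turn.

>>> apply_moves:
  increments:
    - [[0,0.002,0,0,0,0,1],[0,0.004,0,0,0,0,1],[0,0.006,0,0,0,0,1],[0,0.008,0,0,0,0,1],[0,0.01,0,0,0,0,1],[0.001,0.012,0,0,0,0,1],[0.001,0.014,0,0,0,0,1],[0.001,0.015,0,0,0,0,1],[0.001,0.015,0,0,0,0,1],[0.001,0.015,0,0,0,0,1]]

```text
time: 8.1
tcp_pos: [0.5866, -0.0683, 0.0589]
ee_rot: [2.271, 2.165, -0.005]
force: [-0.5, -15.9, 5.8]
grip_width: 0.0004
gripper_force: 7.5
```

```bash
python3 - <<'E'
from h import *
both(); s=get_state(); print(s['time'],s['tcp_pos'],s['force'])
E
```

```text
top ptr (78.1, [(70, 127), (75, 122), (80, 124), (85, 129)], 155) mark (11.7, [(-50, 115), (5, 109), (10, 92), (15, 95)], 139)
scene ptr (53.0, [(50, 77), (55, 67), (60, 69), (65, 89)], 125) mark (3.7, [(0, 52), (5, 39), (10, 74), (55, 78)], 111)
8.2 [ 0.58657732 -0.06833759  0.05884693] [ -0.68701617 -14.42342303   6.6090709 ]
```

>>> apply_moves:
  increments:
    - [[0,0.001,0,0,0,0,1],[0,0.002,0,0,0,0,1],[0,0.003,0,0,0,0,1],[0,0.004,0,0,0,0,1],[0,0.004,0,0,0,0,1],[0,0.004,0,0,0,0,1],[0,0.004,0,0,0,0,1],[0,0.004,0,0,0,0,1],[0,0.004,0,0,0,0,1],[0,0.004,0,0,0,0,1]]

```text
time: 9.03
tcp_pos: [0.5866, -0.0676, 0.0589]
ee_rot: [2.271, 2.164, -0.005]
force: [-0.5, -15.7, 7.4]
grip_width: 0.0002
gripper_force: 7.9
```

>>> apply_moves:
  increments:
    - [[-0.001,-0.02,0,0,0,0,1],[-0.002,-0.04,0,0,0,0,1],[-0.003,-0.06,0,0,0,0,1],[-0.004,-0.08,0.05,0,0,0,1],[-0.004,-0.08,0.2,0,0,0,1],[-0.004,-0.08,0.35,0,0,0,1],[-0.004,-0.08,0.5,0,0,0,0],[-0.004,-0.08,0.6,0,0,0,-1],[-0.004,-0.08,0.7,0,0,0,-1],[-0.004,-0.08,0.7,0,0,0,-1]]

```text
time: 9.87
tcp_pos: [0.5874, -0.0823, 0.2377]
ee_rot: [2.265, 2.169, 0.008]
force: [0.5, -0.3, -0.5]
grip_width: 0.0225
gripper_force: 0.0
```

```bash
python3 - <<'E'
from h import *
both(); s=get_state(); print(s['time'],s['tcp_pos'],s['force'],s['qpos'])
E
```

```text
top ptr (91.7, [(85, 125), (90, 123), (95, 127), (100, 132)], 153) mark (11.7, [(5, 106), (10, 89), (15, 92), (20, 113)], 137)
scene ptr (71.0, [(65, 79), (70, 66), (75, 63), (80, 81)], 123) mark (3.8, [(0, 52), (5, 39), (10, 73), (70, 83)], 109)
9.9667 [ 0.58559434 -0.08254617  0.23354978] [-0.38768211  0.94457453 -0.08110939] [ 0.29749409  0.45825504 -0.35990217  1.89774418  0.21485237  0.82084988
 -0.2187944 ]
```

The pointer stayed at about 80° after release. Next I'll move above the dial.

>>> apply_moves:
  increments:
    - [[0.01,0.1,0.05,0,0,0.1,-1],[0.01,0.25,0.05,0,0,0.25,-1],[0.02,0.4,0.05,0,0,0.4,-1],[0.02,0.55,0.05,0,0,0.55,-1],[0.03,0.7,0.05,0,0,0.7,-1],[0.04,0.85,0.05,0,0,0.85,-1],[0.04,0.97,0.05,0,0,1,-1],[0.04,0.97,0.05,0,0,1,-1],[0.04,0.97,0.05,0,0,1,-1],[0.04,0.97,0.05,0,0,1,-1]]

```text
time: 10.8
tcp_pos: [0.5948, 0.1588, 0.2437]
ee_rot: [-1.662, -2.664, 0.003]
force: [-0.4, -1.5, -0.1]
grip_width: 0.0919
gripper_force: 0.0
```

```bash
python3 - <<'E'
from h import *
import pickle
s=get_state(); print(s['time'],s['tcp_pos'],s['ee_rot'],s['qpos'])
m=snap('wrist','w1',None,1.4); pickle.dump(m,open('w1.pkl','wb')); print(m)
E
```

```text
10.8 [0.59479452 0.15878127 0.24366459] [-1.66224339 -2.66430637  0.00349385] [-0.00791944  0.49909173 -0.50655114  1.82407106  0.30157488  0.89796422
 -0.19814395]
{'fx': 330.6205188587215, 'fy': 330.6205188587215, 'cx': 279.2196054595299, 'cy': 208.63122843295378, 'rvec': array([-2.77522503, -0.64356346, -0.09306284]), 'tvec': array([-0.60344228, -0.15154434,  0.36871717])}
```

View pics/w1.png

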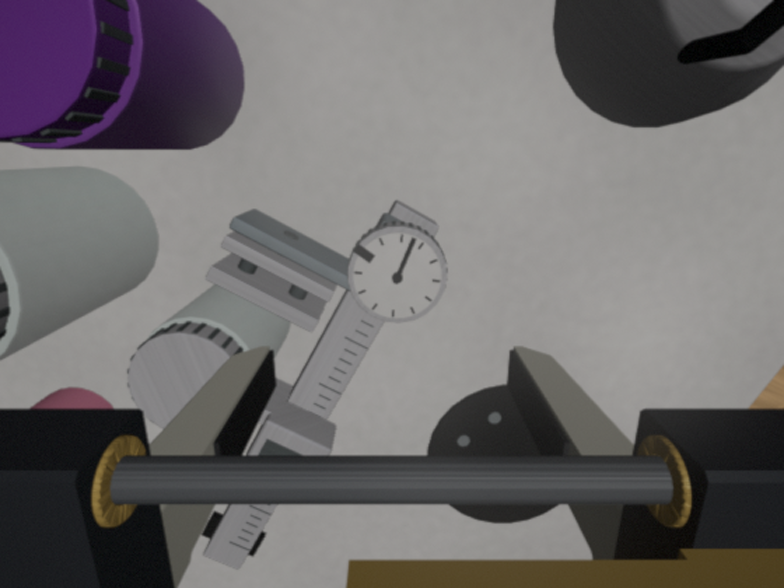

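The wrist view shows the dial rim centred at (397,273), the hub at (397,278), the pointer tip at (414,239) and the broad zero bar at (365,255). The canister is gripped between the jaws.

```bash
python3 - <<'E'
from h import *
import pickle
from scipy.spatial.transform import Rotation as R
m=pickle.load(open('w1.pkl','rb'))
f=lambda u,v,z:ray(m,u/1.4,v/1.4,z)
c=f(397.5,273.5,.102);h=f(397.5,278,.107);p=f(414,239,.105);z=f(365,255,.102)
e=[f(348,273,.102),f(447,273,.102),f(397,225,.102),f(397,322,.102)]
print(c,h,p,z); print([np.linalg.norm(x-c)*1e3 for x in e], np.linalg.norm(p[:2]-c[:2]),np.linalg.norm(z[:2]-c[:2]))
an=lambda q:np.degrees(np.pi-.045-np.arctan2(*(q-c)[1::-1]))
print('ptr',an(p),'zero',an(z))
s=get_state();M=R.from_rotvec(s['ee_rot']).as_matrix();print(M.round(3))
im=cv2.imread('raw_top0.png');mt=cams.camera_model('top');ms=cams.camera_model('scene')
for cc in (c,h):
  for n in('top','scene'):
    im=cams.get_image(n);mm=cams.camera_model(n);print(n,dial(im,mm,c=cc),dial(im,mm,c=cc,z=.102,r0=22,r1=32))
E
```

```text
[0.59618984 0.16504776 0.102     ] [0.59688671 0.16351525 0.107     ] [0.59517423 0.19060945 0.105     ] [0.57181193 0.16687568 0.102     ]
[np.float64(32.4276021579011), np.float64(32.406713832914825), np.float64(31.82534465992387), np.float64(33.91573854732953)] 0.025581853040917854 0.02444634637638697
ptr 85.14642996832775 zero 1.7098439910169323
[[-0.439  0.899 -0.002]
 [ 0.899  0.439 -0.001]
 [-0.    -0.002 -1.   ]]
top (-156.7, [(-170, 39), (-165, 39), (-160, 39), (-155, 38)], 61) (-180.3, [(-180, 35), (-175, 34), (-60, 37), (175, 35)], 82)
scene (65.9, [(60, 80), (65, 71), (70, 70), (75, 84)], 122) (-4.4, [(-10, 73), (-5, 44), (0, 59), (60, 87)], 109)
top (-166.3, [(-175, 39), (-170, 37), (-165, 37), (-160, 38)], 61) (172.8, [(-180, 34), (-60, 38), (170, 36), (175, 34)], 84)
scene (63.7, [(60, 79), (65, 71), (70, 73), (75, 90)], 123) (-0.9, [(-160, 85), (-5, 62), (0, 49), (5, 80)], 108)
```

Turn needed is about 82° clockwise. I'll pre-rotate, descend, then close on the rim.

>>> apply_moves:
  increments:
    - [[0.005,0.02,0,0,0,0.25,-1],[0.005,0.02,-0.1,0,0,0.5,-1],[0.005,0.02,-0.2,0,0,0.5,-1],[0.005,0.02,-0.3,0,0,0.5,-1],[0.005,0.02,-0.4,0,0,0.5,-1],[0.005,0.02,-0.48,0,0,0.5,-1],[0.005,0.02,-0.54,0,0,0.5,-1],[0.005,0.02,-0.58,0,0,0.5,-1],[0.005,0.02,-0.59,0,0,0.5,-1],[0.005,0.02,-0.59,0,0,0.5,-1]]

```text
time: 11.88
tcp_pos: [0.5965, 0.1643, 0.0973]
ee_rot: [-1.317, -2.852, 0.001]
force: [0.2, -0.1, 1.1]
grip_width: 0.0932
gripper_force: 0.0
```

```bash
python3 - <<'E'
from h import *
s=get_state(); print(s['time'],s['tcp_pos'],s['ee_rot'],s['force'],s['grip_width'],s['qpos'])
E
```

```text
11.8833 [0.59651288 0.16433018 0.09731708] [-1.31692776e+00 -2.85174449e+00  9.48821584e-04] [ 0.21955686 -0.12359485  1.1057744 ] 0.09319701473921091 [-0.05520349  0.68283769 -0.46423753  1.93499219  0.49411823  0.63828863
 -0.1287106 ]
```

>>> apply_moves:
  increments:
    - [[0,0,0,0,0,0,1],[0,0,0,0,0,0,1],[0,0,0,0,0,0,1],[0,0,0,0,0,0,1],[0,0,0,0,0,0,1],[0,0,0,0,0,0,1],[0,0,0,0,0,0,1],[0,0,0,0,0,0,1],[0,0,0,0,0,0,1],[0,0,0,0,0,0,1]]
  squeeze: 15

```text
time: 12.72
tcp_pos: [0.596, 0.1639, 0.0981]
ee_rot: [-1.317, -2.852, 0.003]
force: [-3.4, -1.7, 4.9]
grip_width: 0.0662
gripper_force: 15.0
```

Gripped at 66.2 mm, which is the rim's diameter. Now I'll turn it clockwise.

>>> apply_moves:
  increments:
    - [[0,0,0,0,0,-0.12,1],[0,0,0,0,0,-0.24,1],[0,0,0,0,0,-0.36,1],[0,0,0,0,0,-0.48,1],[0,0,0,0,0,-0.6,1],[0,0,0,0,0,-0.72,1],[0,0,0,0,0,-0.84,1],[0,0,0,0,0,-0.96,1],[0,0,0,0,0,-1,1],[0,0,0,0,0,-1,1]]

```text
time: 13.55
tcp_pos: [0.5963, 0.1641, 0.098]
ee_rot: [1.981, 2.437, -0.002]
force: [-2.4, -2.4, 7.2]
grip_width: 0.0656
gripper_force: 15.0
```

>>> apply_moves:
  increments:
    - [[0,0,0,0,0,-0.12,1],[0,0,0,0,0,-0.24,1],[0,0,0,0,0,-0.36,1],[0,0,0,0,0,-0.48,1],[0,0,0,0,0,-0.6,1],[0,0,0,0,0,-0.72,1],[0,0,0,0,0,-0.84,1],[0,0,0,0,0,-0.96,1],[0,0,0,0,0,-1,1],[0,0,0,0,0,-1,1]]

```text
time: 14.38
tcp_pos: [0.5967, 0.1641, 0.0981]
ee_rot: [2.522, 1.871, -0.001]
force: [-1.3, -3.0, 6.1]
grip_width: 0.0659
gripper_force: 15.0
```

>>> apply_moves:
  increments:
    - [[0,0,0,0,0,-0.12,1],[0,0,0,0,0,-0.24,1],[0,0,0,0,0,-0.36,1],[0,0,0,0,0,-0.48,1],[0,0,0,0,0,-0.6,1],[0,0,0,0,0,-0.72,1],[0,0,0,0,0,-0.84,1],[0,0,0,0,0,-0.86,1],[0,0,0,0,0,-0.86,1],[0,0,0,0,0,-0.86,1]]

```text
time: 15.22
tcp_pos: [0.597, 0.1639, 0.0981]
ee_rot: [2.863, 1.292, 0.0]
force: [-0.2, -4.0, 5.1]
grip_width: 0.0657
gripper_force: 15.0
```

```bash
python3 - <<'E'
from h import *
s=get_state(); print(s['time'],s['tcp_pos'],s['ee_rot'],s['force'],s['grip_width'],s['qpos'])
m=snap('scene','sc2',(300,215,370,267),8); print(dial(cams.get_image('scene'),m,c=(.596,.1635)))
E
```

```text
15.2167 [0.59695807 0.1639257  0.09808375] [2.86262974e+00 1.29214393e+00 4.13240232e-04] [-0.194032   -4.03833158  5.1442603 ] 0.06571301310787145 [-0.31454711  0.64222994 -0.06837499  1.95232027  0.08006221  0.54928244
 -1.16043038]
(73.3, [(65, 75), (70, 64), (75, 61), (80, 66)], 124)
```

View pics/sc2.png

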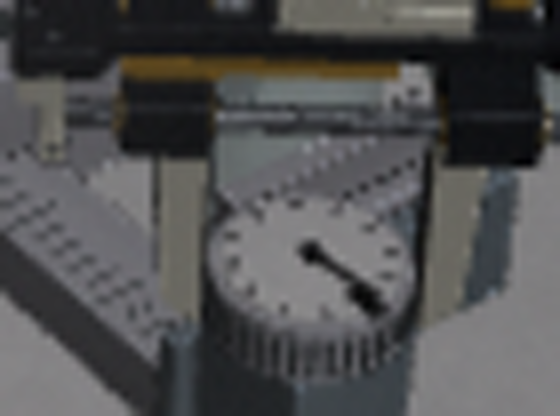

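The bar sits at the pointer's tip at (368,297). I'll release with a small opening and lift.

>>> apply_moves:
  increments:
    - [[0,0,0,0,0,0,-0.65],[0,0,0,0,0,0,-0.65],[0,0,0,0,0,0,-0.65],[0,0,0,0,0,0,-0.65],[0,0,0.05,0,0,0,-0.65],[0,0,0.15,0,0,0,-0.65],[0,0,0.3,0,0,0,-0.65],[0,0,0.45,0,0,0,-0.65],[0,0,0.6,0,0,0,-0.65],[0,0,0.6,0,0,0,-0.65]]

```text
time: 16.15
tcp_pos: [0.5996, 0.1658, 0.2559]
ee_rot: [2.863, 1.29, 0.018]
force: [1.5, 0.3, 0.7]
grip_width: 0.0767
gripper_force: 0.0
```

```bash
python3 - <<'E'
from h import *
import pickle
s=get_state(); print(s['time'],s['tcp_pos'],s['force'],s['grip_width'])
m=snap('wrist','w2',(80,40,480,340),2); pickle.dump(m,open('w2.pkl','wb'))
E
```

```text
16.15 [0.59957964 0.16582276 0.25592881] [1.53963246 0.29867569 0.72275006] 0.07670636876531516
```

View pics/w2.png

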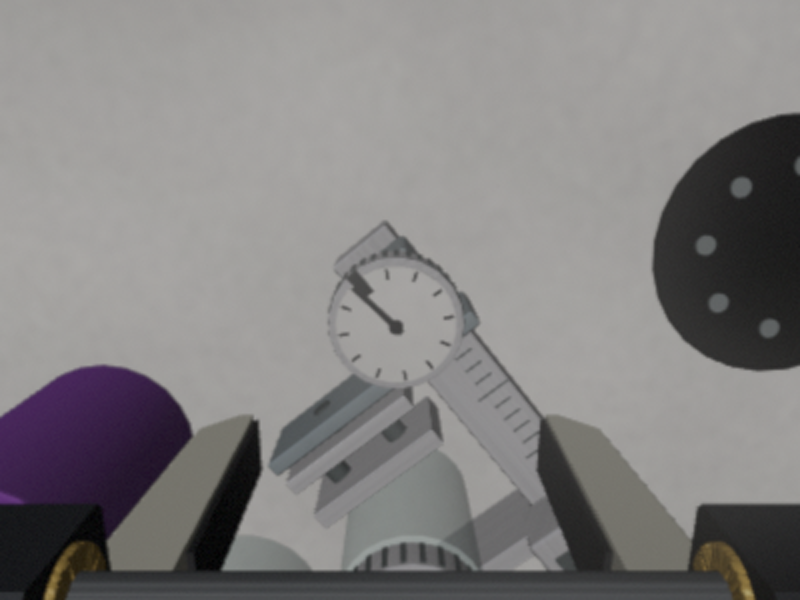

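```bash
python3 - <<'E'
import cv2
im=cv2.imread('raw_w2.png')[160:240,235:335]
cv2.imwrite('pics/w2c.png',cv2.resize(im,None,fx=7,fy=7,interpolation=cv2.INTER_CUBIC))
E
```

```text
(no output)
```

View pics/w2c.png

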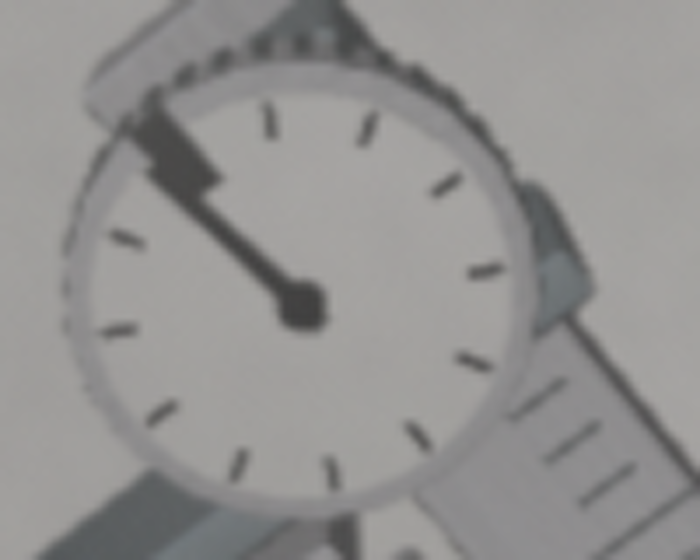

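Taking the dial's centre from opposite ticks, about (302,299) in this crop, the bar stands about 6° clockwise past the pointer. That is about 3 mm, inside the limit but worth trimming, so I'll turn it back 6°.

>>> apply_moves:
  increments:
    - [[0,0,-0.1,0,0,0,-0.65],[0,0,-0.2,0,0,0,-0.65],[0,0,-0.3,0,0,0,-0.65],[0,0,-0.4,0,0,0,-0.65],[0,0,-0.48,0,0,0,-0.65],[0,0,-0.54,0,0,0,-0.65],[0,0,-0.58,0,0,0,-0.65],[0,0,-0.6,0,0,0,-0.65],[0,0,-0.6,0,0,0,-0.65],[0,0,-0.6,0,0,0,-0.65]]

```text
time: 17.03
tcp_pos: [0.5967, 0.1647, 0.0979]
ee_rot: [2.864, 1.291, 0.0]
force: [0.0, -0.1, 0.4]
grip_width: 0.077
gripper_force: 0.0
```

>>> apply_moves:
  increments:
    - [[0,0,0,0,0,0,1],[0,0,0,0,0,0,1],[0,0,0,0,0,0,1],[0,0,0,0,0,0,1],[0,0,0,0,0,0.05,1],[0,0,0,0,0,0.1,1],[0,0,0,0,0,0.15,1],[0,0,0,0,0,0.21,1],[0,0,0,0,0,0.21,1],[0,0,0,0,0,0.21,1]]

```text
time: 17.87
tcp_pos: [0.5973, 0.1646, 0.0985]
ee_rot: [2.792, 1.44, 0.003]
force: [1.4, -1.7, 6.1]
grip_width: 0.0661
gripper_force: 15.0
```

>>> apply_moves:
  increments:
    - [[0,0,0,0,0,0,-0.65],[0,0,0,0,0,0,-0.65],[0,0,0,0,0,0,-0.65],[0,0,0,0,0,0,-0.65],[0,0,0.05,0,0,0,-0.65],[0,0,0.15,0,0,0,-0.65],[0,0,0.3,0,0,0,-0.65],[0,0,0.45,0,0,0,-0.65],[0,0,0.6,0,0,0,-0.65],[0,0,0.6,0,0,0,-0.65]]

```text
time: 18.7
tcp_pos: [0.5994, 0.1658, 0.2558]
ee_rot: [2.791, 1.438, 0.017]
force: [1.2, 0.3, -0.5]
grip_width: 0.0771
gripper_force: 0.0
```

```bash
python3 - <<'E'
from h import *
s=get_state(); print(s['time'],s['tcp_pos'],s['force'],s['grip_width'])
m=snap('wrist','w3',(215,150,345,250),6)
E
```

```text
18.7 [0.59943652 0.16581411 0.25584919] [ 1.16790687  0.27431985 -0.52795487] 0.07710575316898943
```

View pics/w3.png

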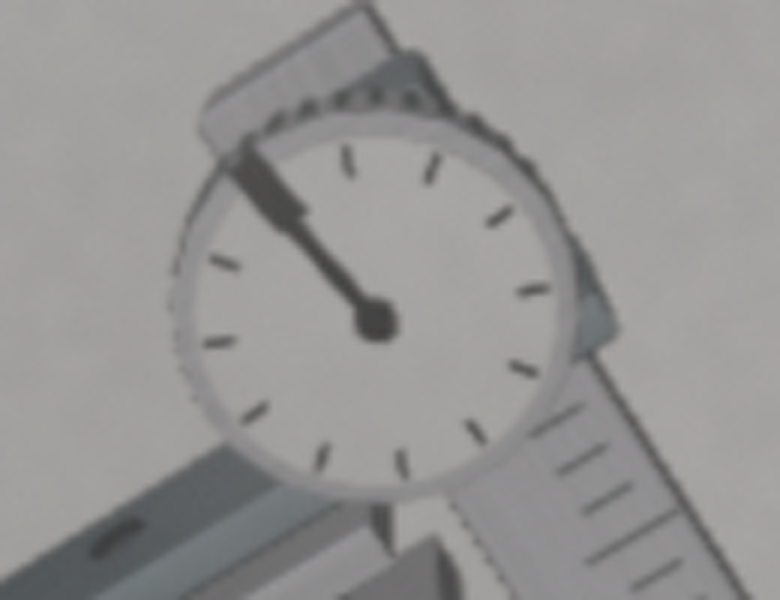

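The bar at (270,183) now lies right along the pointer, and the gripper is clear above. Handing in.

```bash
python3 -c "
from rig import arm
print(arm.job_done())"
```

```text
the job is handed in; nothing more can be done
None
```

I handed the job in at about 19 s: the jaw is shut on the small clear canister, the pointer stands about 80–85° from rest, the zero mark is under it, and the gripper is clear; no verdict came back.

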